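Load the ink-sample shaker and hold its collar home

TASK

Put the two loose brass mixing balls into the two empty wells of the blue ink shaker, one in each, so that every well holds a single ball; leave the ball that is already in a well, and leave the tape roll, ink jar and green bottle where they stand. Then grip the knurled black collar in the middle of the shaker and turn it clockwise, seen from above, pressing it down against its spring, until its hidden keyway drops over the pin and it goes fully home. The shaker runs only while its collar is kept down, so finish with the gripper still holding the collar pushed fully home.

Things in the scene. Friction and masses are not known exactly. Their poses are not given: they have to be found in the camera images.
- carrier: the ink shaker, fixed: blue disc 224 mm across, 12 mm thick, three white wells and a central steel post (20 mm thick, top 78 mm above the table). Origin: centre of the disc's underside, on the post's axis; z up. The wells stand 80 mm from the axis, 120 degrees apart: round cups 40 mm inside, 46 mm outside, floor 16 mm and rim 34 mm above the table
- well0 (a point): point on the axis of well 0 of the shaker, 12 mm above the well's floor (where a ball's centre comes to rest, up to 8 mm off the axis) and 6 mm below its rim; it already holds ball_c
- well1 (a point): point on the axis of well 1 of the shaker, 12 mm above the well's floor (where a ball's centre comes to rest, up to 8 mm off the axis) and 6 mm below its rim; empty at the start
- well2 (a point): point on the axis of well 2 of the shaker, 12 mm above the well's floor (where a ball's centre comes to rest, up to 8 mm off the axis) and 6 mm below its rim; empty at the start
- collar: knurled black collar round the post, upright cylinder 46 mm in diameter, 35 mm tall; origin at the centre of its underside, 40 mm above the table when up, 28 mm when home. It stays on the post and only turns and goes down 12 mm. Inside, unseen, its flange has one keyway for a pin on the post; their angle differs every time and cannot be read from the collar's yaw
- collar_push (a joint): how far the collar is pushed down, m: 0 up, 0.012 fully home. A spring pushes it up (about 3 N at the top, 8 N at home) and lifts it when let go. Away from the keyway it stops hard on the pin at 0.004; within about 0.12 rad of the right angle it goes down all the way
- collar_turn (a joint): angle of the collar, rad, growing clockwise seen from above; starts between -0.2 and 0.2, stops at -1.2 and 2.4. The keyway meets the pin 0.35 to 1.3 rad clockwise of the start. It turns lightly (about 0.04 N m) and stays where it is left
- rest: fixed wooden block 60 x 120 x 14 mm with two 16 mm square seats, 60 mm apart along its y, in which the loose balls sit (ball centre 23 mm above the table). Origin at the centre of its underside, z up
- ball_a_center (a point): solid brass mixing ball, 24 mm diameter, about 60 g; centre; starts in one seat of the wooden block
- ball_b_center (a point): solid brass mixing ball, 24 mm diameter, about 60 g; centre; starts in the other seat of the wooden block
- ball_c_center (a point): solid brass mixing ball, 24 mm diameter, about 60 g; centre; already lies in well 0
- ball_a: the same ball; origin on its surface, it turns with the ball: use its centre
- ball_b: the same ball; origin on its surface, use its centre
- ball_c: the same ball; origin on its surface, use its centre
- tape: bystander: roll of brown tape lying flat, 100 mm outside, 76 mm inside, 48 mm tall; origin at the centre of its underside
- ink_jar: bystander: ink jar with a red cap, 64 mm in diameter, 80 mm tall; origin at the centre of its underside
- squeeze_bottle: bystander: green bottle, 56 mm in diameter, 150 mm tall; origin at the centre of its underside

How it is judged:
By the outcome, as a careful person would: the job done as asked, in the order asked, and still so for the second after the job is handed in, while the arm keeps its last pose, push and grip.
It also fails if it takes over 58 s, if anything falls off the work surface, if the arm or the gripper's body presses on something with over 40 N, if the wrist force passes 120 N, or if a joint passes its speed limit or range.

ROBOT

A 7-joint arm with a two-finger parallel gripper is mounted at the origin on the work surface. World frame = base frame: x ahead of the robot, y to its left, z up, the work surface at z = 0. Lengths are in m, angles in rad, forces in N, time in s.
With the tool pointing down it reaches from about 0.4 to 0.85 m from the base axis. Payload 4.5 kg.
Tool frame: the origin (TCP) lies midway between the tips of the shut fingers; the grasp point (between the pads) lies 19 mm behind it; z points along the fingers, y is the line along which they close (so a half turn about z gives the same grasp; the last joint's range is limited). The gripper opens to 85 mm and grips with 20 to 120 N. Pads are 22 mm wide; open, the fingers measure 114 mm over their backs; the gripper's body (76 mm by 85 mm) begins 54 mm behind the grasp point. The pads swing forward as they close: fully open they stand 13 mm farther back than shut.
Start: joints at [0.034, 0.689, -0.195, 1.565, 0.157, 0.902, -0.215], TCP at [0.625, 0, 0.231] pointing down, gripper open.
Joint ranges: [-3.01, 3.01], [-0.46, 2.08], [-1.47, 1.51], [0.13, 2.56], [-1, 4.14], [0.04, 2.09], [-2.66, 2.66]. Speed limits (rad/s): [2.57, 2.57, 3.14, 3.14, 3.14, 3.14, 3.14].

INTERFACE

Orientations are given as a 3x3 rotation matrix whose columns are the frame's x, y, z axes.
In Python, from plant import env gives the robot as it stands. The module is installed in compiled form; this text tells all that it offers.
- The arm moves only by the tool send_rows, never from a script. Its argument "commands" is a list of rows, each a list of 7 numbers: the shift along the tool's x, y, z in m, then the turn, a rotation vector about the tool's x, y, z in degrees, then the opening, from 0 (shut) to 1 (fully open). In form: [[tx, ty, tz, wx, wy, wz, gripper], ...]. A call has 1 to 5 rows; each row shifts and turns the commanded pose from where the row before left it, along the tool's axes as they then stand; what a row does not reach is not made up. A row lasts 1/10 s, in which the tool goes at most 50 mm and 8.59 degrees, less where a joint would pass 70% of its speed; a pose out of reach is approached as far as the arm can. A call is refused whole if a number of a shift passes 0.05 or a number of a turn 8.59, either way. A call with a gripper value outside its range is refused whole. The fingers move at their own pace and stop on an object; "force" is the grip in N (left out, the last holds). Time passes only in rows, so rows that do not move let the fingers close. It gives the time, the measured TCP pose, the force, the opening and the grip force at its end, in the units of the state.
- env.read_state(): the state, without advancing time (a new reading comes with each control period).
- env.get_image(name): name is "scene" or "side" or "wrist"; returns (picture, depth): 420x560x3 uint8, blue, green, red; 420x560 float32, m along the optical axis (not along the pixel's ray), 0 where there is no reading.
- env.get_calibration(name): a dict with "mtx" (3x3 intrinsics, pixels), "rvec" (rotation vector, rad) and "tvec" (3), from world to camera coordinates, as OpenCV has them. Camera axes: x right, y down, z forward; pixel columns grow to the right and rows downward; lengths in m; the calibration is good to about 2 mm. A picture is of the moment at which its call begins: read the wrist's pose just before it. get_calibration takes no time and is no camera call; for the wrist camera it gives the pose at the moment of the call.
- env.close_job(): hands the job in; it is judged then, once.
The state is a dict: "clock": time; "joint_pos": joint angles; "joint_vel": joint speeds; "joint_torque": joint torques, N m; "tcp_pos": TCP position; "ee_rot": TCP orientation; "force": force on the tool from outside, world axes, zero at the start; "ft_torque": the same for the moment, N m; "width": finger opening in m; "gripper_force": force on a finger pad.
Only numpy, scipy, OpenCV 4.12 (cv2) and the standard library are available. Lean on these libraries where they do the work, as an engineer would, in place of code of your own. Each camera call takes 0.05 s, during which the arm holds its last target. There are 200 camera calls.

## Working session

There is one attempt and no reset: what is moved stays moved. The work goes in short steps, Python scripts to look and compute and a tool call to move; the robot and the scene stay as the last step left them, time stands still between calls to the robot, and variables do not carry over. Pictures are saved under pics/ and viewed, at most 10 in all, crops included, and the job is handed in when it is done.

Besides the shell and the picture viewer there is one more tool, called after "Call:" in YAML: its name, and indented under it one key for each argument. send_rows: Moves the arm, as the interface text tells. Its arguments: {"type":"object","properties":{"commands":{"type":"array"},"force":{"type":"number"}},"required":["commands"]}

```bash
mkdir -p pics
cat > h.py <<'E'
import numpy as np, cv2
from plant import env
def cap(n):
    im,d=env.get_image(n); c=env.get_calibration(n); R=cv2.Rodrigues(np.array(c['rvec'],float))[0]
    return im,d,np.array(c['mtx'],float),R,np.array(c['tvec'],float).ravel()
def cloud(d,K,R,t):
    v,u=np.mgrid[:d.shape[0],:d.shape[1]]
    P=np.stack([(u-K[0,2])/K[0,0]*d,(v-K[1,2])/K[1,1]*d,d],-1)
    return (P-t)@R
E
python3 - <<'E'
from h import *
s=env.read_state();print(s)
for n in("scene","wrist"):
    im,d,K,R,t=cap(n);np.savez(f'{n}.npz',im=im,d=d,K=K,R=R,t=t);print(n,-R.T@t)
    cv2.imwrite(f'pics/{n}0.png',im)
E
```

```text
{'clock': 0.0, 'joint_pos': array([ 0.0338327 ,  0.69002304, -0.19453611,  1.56636862,  0.15732765,
        0.90250018, -0.21511651]), 'joint_vel': array([ 6.12981667e-04, -3.12941711e-04, -2.34446478e-03,  1.02646568e-03,
        1.82256459e-04,  8.10784253e-04,  1.03807469e-05]), 'joint_torque': array([ 1.13546095e-03, -5.39627159e+01, -1.26661520e+00, -1.58547074e+01,
        9.07521317e-03,  9.41080711e-03,  5.53111545e-05]), 'tcp_pos': array([ 6.24334503e-01, -6.69056357e-05,  2.30453696e-01]), 'ee_rot': array([[-7.25790569e-05,  9.99998198e-01, -1.89703645e-03],
       [ 9.99999987e-01,  7.23079663e-05, -1.42970315e-04],
       [-1.42832887e-04, -1.89704681e-03, -9.99998190e-01]]), 'force': array([-0.24231524, -1.00606913,  0.21948507]), 'ft_torque': array([-0.03323491, -0.01045726, -0.01661912]), 'gripper_force': 0.0, 'width': 0.08566122050058672}
scene [ 1.0747857  -0.86442121  0.97033273]
wrist [0.62472944 0.06882924 0.37359432]
```

View pics/scene0.png

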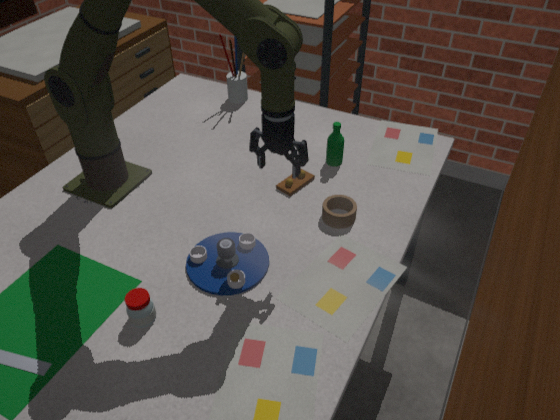

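View pics/wrist0.png

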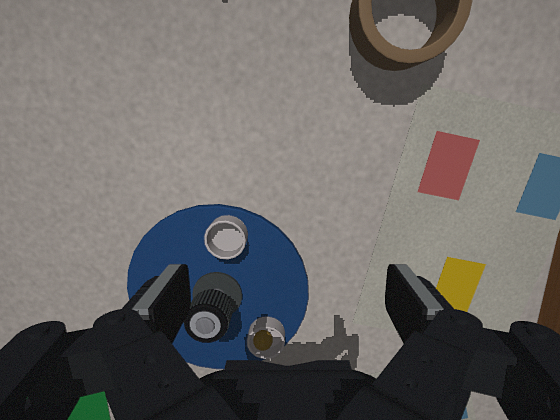

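Scene: shaker disc about (228,262), wells at (199,255), (247,242) empty and (236,279) with a ball, block at (295,181) with balls near (289,183) and (297,174), tape (339,211), bottle (335,148), jar (139,303). Wrist: disc centre about (218,285), well with ball (266,338), and an empty well (226,238).

Run:
```python
from h import *
def ld(n):
    z=np.load(n+'.npz');return [z[k] for k in('im','d','K','R','t')]
im,d,K,R,t=ld('scene');P=cloud(d,K,R,t);b,g,r=[im[...,i].astype(int) for i in range(3)]
def at(P,l):
    for u,v in l: print((u,v),P[v,u].round(4))
at(P,[(228,262),(226,244),(199,255),(247,242),(236,279),(289,183),(297,174),(339,211),(335,148),(139,297),(300,240)])
def circ(m,P,zr,name):
    q=P[m&(P[...,2]>zr[0])&(P[...,2]<zr[1])]
    if len(q)<10: print(name,len(q));return
    h=cv2.minEnclosingCircle(q[:,:2].astype(np.float32));e=cv2.fitEllipse(cv2.convexHull(q[:,:2].astype(np.float32))*1000)
    print(name,len(q),h,e,np.median(q[:,2]))
blue=(b>70)&(b>1.5*r+10)&(b>1.3*g)
circ(blue,P,(0.006,0.02),'disc scene')
im2,d2,K2,R2,t2=ld('wrist');P2=cloud(d2,K2,R2,t2);b2,g2,r2=[im2[...,i].astype(int) for i in range(3)]
circ((b2>60)&(b2>1.5*r2+10)&(b2>1.3*g2),P2,(0.004,0.02),'disc wrist')
at(P2,[(205,324),(226,240),(266,340),(150,250)])
# wood block
y,x=np.mgrid[:420,:560]
m=(abs(x-295)<25)&(abs(y-181)<18)&(P[...,2]>0.006)&(P[...,2]<0.05)
q=P[m];print('block',cv2.minAreaRect((q[q[:,2]<0.018][:,:2]*1000).astype(np.float32)))
hi=(q[:,2]>0.02);print(q[hi].round(3)[:40])
crop=im[150:310,170:370];cv2.imwrite('pics/c.png',cv2.resize(crop,None,fx=3.7,fy=3.7,interpolation=cv2.INTER_CUBIC))
```

```text
(228, 262) [ 0.5446 -0.1428  0.0138]
(226, 244) [ 0.5421 -0.1389  0.0771]
(199, 255) [ 0.4602 -0.1552  0.0128]
(247, 242) [ 0.5539 -0.0569  0.0164]
(236, 279) [ 0.6017 -0.1951  0.029 ]
(289, 183) [0.5489 0.2165 0.0297]
(297, 174) [ 0.6799 -0.0092  0.2609]
(339, 211) [0.7273 0.1937 0.0013]
(335, 148) [0.6248 0.4009 0.071 ]
(139, 297) [ 0.4529 -0.3787  0.0784]
(300, 240) [0.6759 0.0284 0.0026]
disc scene 1404 ((0.5379540920257568, -0.14127831161022186), 0.1114475280046463) ((532.6927490234375, -160.20538330078125), (166.26515197753906, 227.66485595703125), 74.06832885742188) 0.01107900468095956
disc wrist 12987 ((0.5385228395462036, -0.13483943045139313), 0.11158683151006699) ((538.1758422851562, -134.605224609375), (221.19119262695312, 221.71542358398438), 162.80975341796875) 0.012469107219446975
(205, 324) [ 0.539  -0.1333  0.0782]
(226, 240) [ 0.5531 -0.064   0.017 ]
(266, 340) [ 0.5984 -0.1839  0.0363]
(150, 250) [ 0.4623 -0.0778  0.0133]
block ((527.1766357421875, 261.03863525390625), (125.13597106933594, 115.35218048095703), 74.74592590332031)
[[0.555 0.283 0.034]
 [0.558 0.284 0.034]
 [0.563 0.282 0.037]
 [0.563 0.29  0.032]
 [0.556 0.282 0.031]
 [0.562 0.277 0.036]
 [0.563 0.283 0.032]
 [0.566 0.284 0.033]
 [0.568 0.287 0.032]
 [0.557 0.28  0.029]
 [0.561 0.278 0.031]
 [0.565 0.277 0.033]
 [0.568 0.278 0.034]
 [0.568 0.286 0.028]
 [0.56  0.273 0.03 ]
 [0.561 0.279 0.026]
 [0.568 0.278 0.029]
 [0.57  0.283 0.027]
 [0.554 0.278 0.021]
 [0.563 0.275 0.026]
 [0.566 0.276 0.026]
 [0.569 0.277 0.026]
 [0.562 0.27  0.025]
 [0.564 0.274 0.023]
 [0.565 0.277 0.021]
 [0.569 0.278 0.022]
 [0.532 0.236 0.026]
 [0.539 0.229 0.033]
 [0.541 0.233 0.031]
 [0.544 0.233 0.032]
 [0.534 0.225 0.031]
 [0.538 0.224 0.033]
 [0.541 0.225 0.033]
 [0.544 0.227 0.032]
 [0.546 0.23  0.031]
 [0.549 0.231 0.031]
 [0.534 0.226 0.026]
 [0.539 0.222 0.03 ]
 [0.541 0.225 0.029]
 [0.546 0.222 0.033]]
```

View pics/c.png

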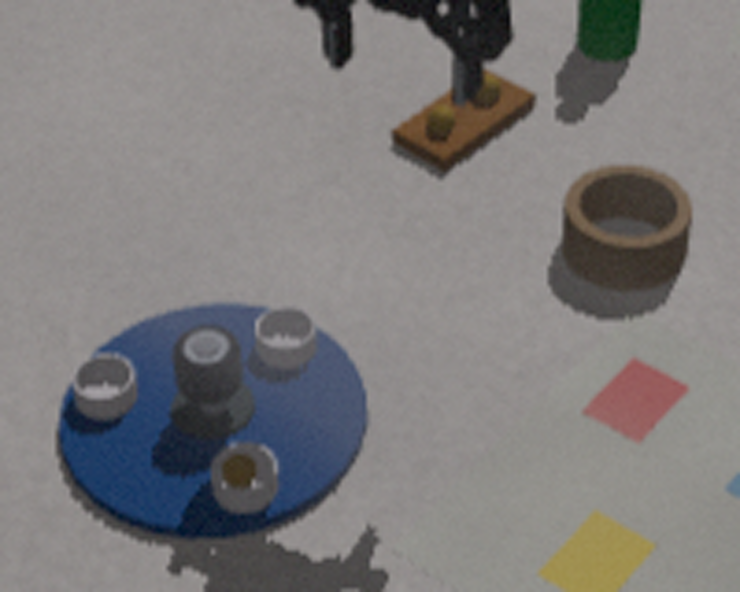

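Crop: two empty wells (left and upper right), the third holds the ball; both balls sit on the block at roughly (0.541,0.228) and (0.562,0.283). I'm moving closer with the wrist camera.

Call:
send_rows:
  commands:
    - [0.04, -0.02, 0, 0, 0, 0, 1]
    - [0.045, -0.02, 0, 0, 0, 0, 1]
    - [0.045, -0.02, 0, 0, 0, 0, 1]
    - [0.03, -0.014, 0, 0, 0, 0, 1]
    - [0, 0, 0, 0, 0, 0, 1]

```text
clock: 0.6
tcp_pos: [0.5477, 0.1672, 0.2312]
ee_rot: [[-0.01, 1.0, -0.003], [1.0, 0.01, 0.004], [0.004, -0.002, -1.0]]
force: [0.6, 0.5, -0.4]
width: 0.0854
gripper_force: 0.0
```

```bash
cat >> h.py <<'E'
def balls(P,im,box,zr):
    """least-squares sphere-centre (r=12mm) of brass-coloured points within box x0,x1,y0,y1"""
    from scipy.optimize import least_squares
    b,g,r=[im[...,i].astype(int) for i in range(3)]
    m=(P[...,0]>box[0])&(P[...,0]<box[1])&(P[...,1]>box[2])&(P[...,1]<box[3])&(P[...,2]>zr[0])&(P[...,2]<zr[1])
    q=P[m]
    if len(q)<15: return len(q)
    f=lambda c:np.linalg.norm(q-c,axis=1)-.012
    s=least_squares(f,np.append(np.median(q[:,:2],0),q[:,2].max()-.012),loss='soft_l1',f_scale=.001)
    return len(q),s.x.round(4),np.sqrt(2*s.cost/len(q)).round(5)
E
python3 - <<'E'
from h import *
s=env.read_state();print(s['clock'],s['tcp_pos'])
im,d,K,R,t=cap('wrist');P=cloud(d,K,R,t);cv2.imwrite('pics/w1.png',im)
print(balls(P,im,(.52,.565,.205,.25),(.018,.045)),balls(P,im,(.54,.59,.262,.305),(.018,.045)))
E
```

```text
0.6 [0.54773491 0.16715886 0.23118398]
(427, array([0.5453, 0.2253, 0.0227]), np.float64(0.00049)) (498, array([0.5616, 0.2831, 0.0226]), np.float64(0.0005))
```

View pics/w1.png

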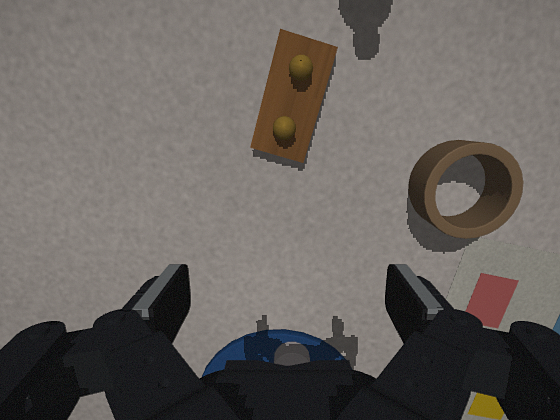

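Ball centres are (0.545,0.225) at px (284,127) and (0.562,0.283) at px (301,68). They are 60.1 mm apart with z 0.023, as specified. I'm descending on the nearer one.

Call:
send_rows:
  commands:
    - [0.03, -0.001, 0.03, 0, 0, 0, 0.65]
    - [0.028, -0.001, 0.05, 0, 0, 0, 0.65]
    - [0, 0, 0.05, 0, 0, 0, 0.65]
    - [0, 0, 0.041, 0, 0, 0, 0.65]
    - [0, 0, 0, 0, 0, 0, 0.65]

```text
clock: 1.15
tcp_pos: [0.5456, 0.2109, 0.0612]
ee_rot: [[0.001, 1.0, -0.01], [1.0, -0.001, -0.006], [-0.006, -0.01, -1.0]]
force: [-1.3, -1.3, -0.4]
width: 0.0557
gripper_force: 0.0
```

Call:
send_rows:
  commands:
    - [0.0145, 0, 0, 0, 0, 0, 0.65]
    - [0, 0, 0, 0, 0, 0, 0.65]
    - [0, 0, 0, 0, 0, 0, 0.65]

```text
clock: 1.45
tcp_pos: [0.5509, 0.2306, 0.0693]
ee_rot: [[-0.001, 1.0, 0.004], [1.0, 0.001, 0.003], [0.003, 0.004, -1.0]]
force: [0.1, -0.6, -0.2]
width: 0.0557
gripper_force: 0.0
```

Call:
send_rows:
  commands:
    - [-0.0045, -0.0055, 0.02, 0, 0, 0, 0.65]
    - [0, 0, 0, 0, 0, 0, 0.65]
    - [0, 0, 0, 0, 0, 0, 0.65]

```text
clock: 1.75
tcp_pos: [0.5442, 0.2243, 0.0478]
ee_rot: [[0.0, 1.0, 0.001], [1.0, -0.0, 0.0], [0.0, 0.001, -1.0]]
force: [0.9, -0.0, 0.7]
width: 0.0556
gripper_force: 0.0
```

Call:
send_rows:
  commands:
    - [0.001, 0.001, 0.018, 0, 0, 0, 0.65]
    - [0, 0, 0.0135, 0, 0, 0, 0.65]
    - [0, 0, 0, 0, 0, 0, 0.65]
    - [0, 0, 0, 0, 0, 0, 0.65]

```text
clock: 2.15
tcp_pos: [0.5447, 0.2255, 0.0154]
ee_rot: [[0.0, 1.0, 0.0], [1.0, -0.0, -0.0], [-0.0, 0.0, -1.0]]
force: [0.4, -0.0, 0.5]
width: 0.0557
gripper_force: 0.0
```

Call:
send_rows:
  commands:
    - [0, 0, 0, 0, 0, 0, 0.1]
    - [0, 0, 0, 0, 0, 0, 0.1]
    - [0, 0, 0, 0, 0, 0, 0.1]
    - [0, 0, 0, 0, 0, 0, 0.1]
    - [0, 0, 0, 0, 0, 0, 0.1]
  force: 30

```text
clock: 2.65
tcp_pos: [0.5435, 0.2255, 0.0155]
ee_rot: [[-0.0, 1.0, -0.002], [1.0, 0.0, -0.0], [-0.0, -0.002, -1.0]]
force: [-3.7, 0.0, 5.1]
width: 0.0214
gripper_force: 29.3
```

Run:
```python
from h import *
im,d,K,R,t=cap('side');print(-R.T@t)
p=K@(R@np.array([.545,.225,.023])+t);u,v=(p[:2]/p[2]).astype(int);print(u,v,p[2],K[0,0])
u0,v0=max(u-50,0),max(v-40,0)
cv2.imwrite('pics/s1.png',cv2.resize(im[v0:v0+80,u0:u0+100],None,fx=7,fy=7,interpolation=cv2.INTER_CUBIC))
```

```text
[-0.11071836  0.73807424  0.74597778]
237 273 1.0868818077402296 485.8163139717765
```

View pics/s1.png

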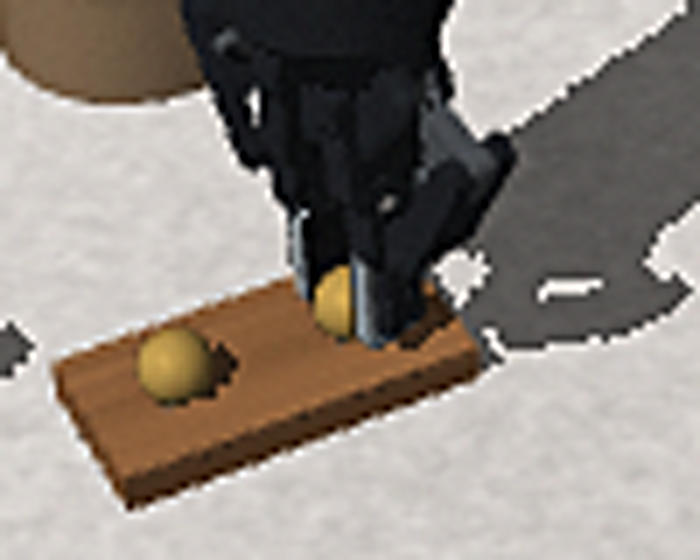

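The side crop shows the pads around the ball (px 340,300), reaching down almost to the block top. The grip is good, so I'm lifting a little to check it.

Call:
send_rows:
  commands:
    - [0, 0, -0.008, 0, 0, 0, 0.1]
    - [0, 0, -0.012, 0, 0, 0, 0.1]
    - [0, 0, -0.02, 0, 0, 0, 0.1]
    - [0, 0, 0, 0, 0, 0, 0.1]

```text
clock: 3.1
tcp_pos: [0.5474, 0.2262, 0.0582]
ee_rot: [[0.001, 1.0, 0.006], [1.0, -0.001, 0.003], [0.003, 0.006, -1.0]]
force: [1.0, 0.0, 0.4]
width: 0.0217
gripper_force: 29.5
```

Run:
```python
from h import *
im,d,K,R,t=cap('side')
p=K@(R@np.array([.545,.225,.04])+t);u,v=(p[:2]/p[2]).astype(int)
cv2.imwrite('pics/s2.png',cv2.resize(im[v-40:v+40,u-50:u+50],None,fx=6,fy=6,interpolation=cv2.INTER_CUBIC))
# wells from the saved scene+wrist clouds: rim points z .03-.037 around disc
c=np.array([.5385,-.1348])
for n in('scene','wrist'):
    z=np.load(n+'.npz');P=cloud(z['d'],z['K'],z['R'],z['t'])
    r=np.hypot(P[...,0]-c[0],P[...,1]-c[1]);m=(P[...,2]>.030)&(P[...,2]<.037)&(r>.05)&(r<.11)
    q=P[m];a=np.degrees(np.arctan2(q[:,1]-c[1],q[:,0]-c[0]))
    h,e=np.histogram(a,36,(-180,180));print(n,[(int(x),int(y)) for x,y in zip(e,h) if y])
    for k in range(-180,180,1): pass
    # phase by 3-fold symmetry
    ph=np.degrees(np.angle(np.exp(3j*np.radians(a)).mean()))/3;print('phase',ph,[ (c+.08*np.array([np.cos(np.radians(ph+k)),np.sin(np.radians(ph+k))])).round(4) for k in(0,120,240)])
    m=(P[...,2]>.070)&(P[...,2]<.082)&(r<.04);q=P[m];print('post/collar',q.mean(0),q.min(0),q.max(0))
```

```text
scene [(-180, 20), (-170, 10), (-160, 14), (-150, 21), (-60, 25), (-50, 38), (-40, 23), (-30, 6), (60, 13), (70, 12), (80, 19), (90, 7)]
phase -41.94816087573802 [array([ 0.598 , -0.1883]), array([ 0.5551, -0.0565]), array([ 0.4624, -0.1596])]
post/collar [ 0.54000532 -0.13956879  0.07461946] [ 0.51783665 -0.16203356  0.07007004] [ 0.56252766 -0.11598931  0.08114017]
wrist [(-60, 136), (-50, 146), (-40, 165), (-30, 82), (60, 122), (70, 96), (80, 100), (90, 81)]
phase -41.901917312732316 [array([ 0.598 , -0.1882]), array([ 0.555 , -0.0565]), array([ 0.4625, -0.1597])]
post/collar [ 0.5395818  -0.1329948   0.07574495] [ 0.51577109 -0.15812462  0.07006027] [ 0.56176393 -0.11184181  0.07997774]
```

View pics/s2.png

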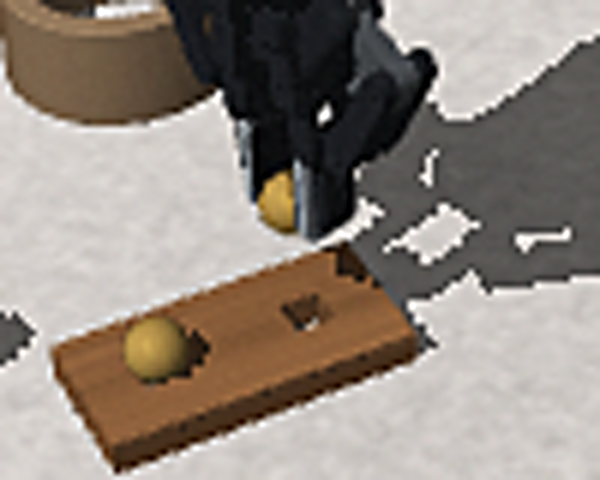

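Ball held above the block, and the other is still seated. The wells come out at (0.555,-0.057) and (0.4625,-0.160), and both cameras agree on the phase. I'm carrying it over.

Call:
send_rows:
  commands:
    - [0, 0, -0.035, 0, 0, 0, 0.1]
    - [-0.04, 0.002, 0, 0, 0, 0, 0.1]
    - [-0.045, 0.002, 0, 0, 0, 0, 0.1]
    - [-0.045, 0.002, 0, 0, 0, 0, 0.1]
    - [-0.045, 0.001, 0, 0, 0, 0, 0.1]

```text
clock: 3.65
tcp_pos: [0.5518, 0.0486, 0.0899]
ee_rot: [[-0.0, 1.0, 0.0], [1.0, 0.0, -0.0], [-0.0, 0.0, -1.0]]
force: [0.5, 0.2, -0.8]
width: 0.0217
gripper_force: 29.6
```

Call:
send_rows:
  commands:
    - [-0.045, 0.001, 0, 0, 0, 0, 0.1]
    - [-0.04, 0.001, 0, 0, 0, 0, 0.1]
    - [-0.023, 0, 0, 0, 0, 0, 0.1]
    - [0, 0, 0, 0, 0, 0, 0.1]
    - [0, 0, 0, 0, 0, 0, 0.1]

```text
clock: 4.15
tcp_pos: [0.5536, -0.0577, 0.0898]
ee_rot: [[0.001, 1.0, -0.0], [1.0, -0.001, 0.001], [0.001, -0.0, -1.0]]
force: [-0.2, 0.5, -0.9]
width: 0.0213
gripper_force: 29.6
```

Call:
send_rows:
  commands:
    - [-0.001, 0.0015, 0.03, 0, 0, 0, 0.1]
    - [0, 0, 0.0215, 0, 0, 0, 0.1]
    - [0, 0, 0, 0, 0, 0, 0.1]
    - [0, 0, 0, 0, 0, 0, 0.1]

```text
clock: 4.55
tcp_pos: [0.5552, -0.0567, 0.0387]
ee_rot: [[-0.002, 1.0, -0.0], [1.0, 0.002, 0.001], [0.001, -0.0, -1.0]]
force: [-0.3, 0.2, -1.0]
width: 0.0216
gripper_force: 29.6
```

Run:
```python
from h import *
a,da,K,R,t=cap('scene');p=K@(R@np.array([.55,-.09,.05])+t);u,v=(p[:2]/p[2]).astype(int)
s,ds,K2,R2,t2=cap('side');p=K2@(R2@np.array([.55,-.06,.05])+t2);u2,v2=(p[:2]/p[2]).astype(int)
f=lambda i,u,v:cv2.resize(i[v-32:v+32,u-40:u+40],(400,320),interpolation=cv2.INTER_CUBIC)
cv2.imwrite('pics/p1.png',np.hstack([f(a,u,v),f(s,u2,v2)]))
```

```text
(no output)
```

View pics/p1.png

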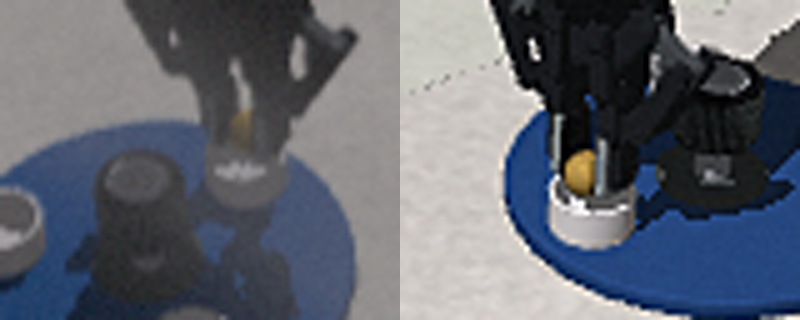

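The ball is over the empty well with its bottom at rim level in both views. I'm releasing it with a small opening.

Call:
send_rows:
  commands:
    - [0, 0, 0, 0, 0, 0, 0.5]
    - [0, 0, 0, 0, 0, 0, 0.5]
    - [0, 0, 0, 0, 0, 0, 0.5]
    - [0, 0, 0, 0, 0, 0, 0.5]

```text
clock: 5.05
tcp_pos: [0.5553, -0.0587, 0.039]
ee_rot: [[0.0, 1.0, 0.001], [1.0, -0.0, -0.0], [-0.0, 0.001, -1.0]]
force: [-0.5, -0.2, 0.0]
width: 0.0426
gripper_force: 0.0
```

Call:
send_rows:
  commands:
    - [0, 0, -0.03, 0, 0, 0, 0.5]
    - [0, 0, -0.04, 0, 0, 0, 0.65]
    - [0.045, -0.002, -0.02, 0, 0, 0, 0.65]
    - [0.045, -0.002, 0, 0, 0, 0, 0.65]
    - [0.045, 0, 0, 0, 0, 0, 0.65]

```text
clock: 5.55
tcp_pos: [0.5515, 0.0775, 0.1299]
ee_rot: [[0.002, 1.0, 0.002], [1.0, -0.002, 0.0], [0.0, 0.002, -1.0]]
force: [0.3, -0.3, -0.0]
width: 0.0556
gripper_force: 0.0
```

Call:
send_rows:
  commands:
    - [0.045, 0.002, 0, 0, 0, 0, 0.65]
    - [0.045, 0.003, 0, 0, 0, 0, 0.65]
    - [0.045, 0.003, 0, 0, 0, 0, 0.65]
    - [0.045, 0.003, 0, 0, 0, 0, 0.65]
    - [0, 0, 0, 0, 0, 0, 0.65]

```text
clock: 6.05
tcp_pos: [0.5607, 0.2672, 0.1291]
ee_rot: [[-0.011, 1.0, 0.001], [1.0, 0.011, 0.009], [0.009, 0.001, -1.0]]
force: [-1.2, 0.2, -0.0]
width: 0.0554
gripper_force: 0.0
```

Run:
```python
from h import *
im,d,K,R,t=cap('scene');P=cloud(d,K,R,t)
c=np.array([.5385,-.1348])
for x,y in((.598,-.188),(.555,-.0565),(.4625,-.16)):
    r=np.hypot(P[...,0]-x,P[...,1]-y);q=P[(r<.016)&(P[...,2]>.02)];print((x,y),balls(P,im,(x-.017,x+.017,y-.017,y+.017),(.024,.045)),len(q))
p=K@(R@np.array([.54,-.13,.03])+t);u,v=(p[:2]/p[2]).astype(int)
cv2.imwrite('pics/p2.png',cv2.resize(im[v-50:v+50,u-60:u+60],None,fx=5,fy=5,interpolation=cv2.INTER_CUBIC))
s=env.read_state();print(s['tcp_pos'],s['clock'])
```

```text
(0.598, -0.188) (92, array([ 0.5932, -0.1885,  0.0281]), np.float64(0.00222)) 68
(0.555, -0.0565) (81, array([ 0.5547, -0.053 ,  0.0283]), np.float64(0.0021)) 59
(0.4625, -0.16) (23, array([ 0.4611, -0.1536,  0.0313]), np.float64(0.00261)) 4
[0.56102869 0.26192334 0.12876457] 6.1
```

View pics/p2.png

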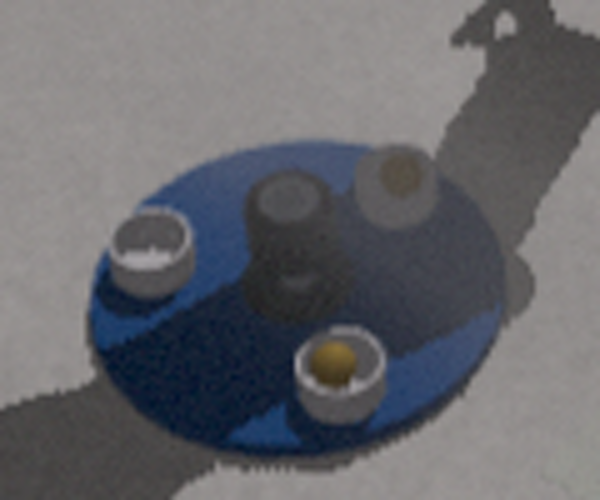

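The first ball rests in its well (px 403,172; measured z 0.028). The left well is still empty. Now the second ball.

Call:
send_rows:
  commands:
    - [0.021, 0, 0.03, 0, 0, 0, 0.65]
    - [0, 0, 0.045, 0, 0, 0, 0.65]
    - [0, 0, 0.01, 0, 0, 0, 0.65]
    - [0, 0, 0, 0, 0, 0, 0.65]
    - [0, 0, 0, 0, 0, 0, 0.65]

```text
clock: 6.6
tcp_pos: [0.5634, 0.2765, 0.045]
ee_rot: [[0.002, 1.0, 0.002], [1.0, -0.002, 0.0], [0.0, 0.002, -1.0]]
force: [0.5, -0.7, 0.1]
width: 0.0555
gripper_force: 0.0
```

Call:
send_rows:
  commands:
    - [0.0066, -0.002, 0, 0, 0, 0, 0.65]
    - [0, 0, 0.018, 0, 0, 0, 0.65]
    - [0, 0, 0.0115, 0, 0, 0, 0.65]
    - [0, 0, 0, 0, 0, 0, 0.65]
    - [0, 0, 0, 0, 0, 0, 0.65]

```text
clock: 7.1
tcp_pos: [0.5604, 0.2841, 0.0147]
ee_rot: [[0.0, 1.0, 0.0], [1.0, -0.0, 0.0], [0.0, 0.0, -1.0]]
force: [-0.2, -0.0, 0.7]
width: 0.0554
gripper_force: 0.0
```

Call:
send_rows:
  commands:
    - [0, 0.0005, -0.001, 0, 0, 0, 0.1]
    - [0, 0, 0, 0, 0, 0, 0.1]
    - [0, 0, 0, 0, 0, 0, 0.1]
    - [0, 0, 0, 0, 0, 0, 0.1]
    - [0, 0, 0, 0, 0, 0, 0.1]
  force: 30

```text
clock: 7.6
tcp_pos: [0.5594, 0.2842, 0.0156]
ee_rot: [[-0.0, 1.0, -0.002], [1.0, 0.0, -0.0], [-0.0, -0.002, -1.0]]
force: [-4.9, -0.2, 5.6]
width: 0.022
gripper_force: 29.3
```

Call:
send_rows:
  commands:
    - [0, 0, -0.01, 0, 0, 0, 0.1]
    - [0, 0, -0.02, 0, 0, 0, 0.1]
    - [0, 0, -0.045, 0, 0, 0, 0.1]
    - [0, 0, 0, 0, 0, 0, 0.1]
    - [0, 0, 0, 0, 0, 0, 0.1]

```text
clock: 8.1
tcp_pos: [0.5623, 0.2844, 0.092]
ee_rot: [[0.001, 1.0, 0.004], [1.0, -0.001, 0.002], [0.002, 0.004, -1.0]]
force: [-0.2, 0.1, -1.5]
width: 0.0214
gripper_force: 29.5
```

Call:
send_rows:
  commands:
    - [-0.035, -0.01, -0.02, 0, 0, 0, 0.1]
    - [-0.045, -0.012, 0, 0, 0, 0, 0.1]
    - [-0.045, -0.013, 0, 0, 0, 0, 0.1]
    - [-0.045, -0.013, 0, 0, 0, 0, 0.1]
    - [-0.045, -0.013, 0, 0, 0, 0, 0.1]

```text
clock: 8.6
tcp_pos: [0.4986, 0.0671, 0.1095]
ee_rot: [[-0.0, 1.0, -0.001], [1.0, 0.0, -0.0], [-0.0, -0.001, -1.0]]
force: [-0.1, -0.5, 0.1]
width: 0.0221
gripper_force: 29.5
```

Call:
send_rows:
  commands:
    - [-0.045, -0.013, 0, 0, 0, 0, 0.1]
    - [-0.045, -0.013, 0, 0, 0, 0, 0.1]
    - [-0.045, -0.01, 0, 0, 0, 0, 0.1]
    - [-0.045, -0.002, 0, 0, 0, 0, 0.1]
    - [-0.03, 0, 0, 0, 0, 0, 0.1]

```text
clock: 9.1
tcp_pos: [0.4597, -0.1449, 0.1093]
ee_rot: [[0.004, 1.0, -0.003], [1.0, -0.004, -0.001], [-0.001, -0.003, -1.0]]
force: [0.4, -1.1, -1.2]
width: 0.0216
gripper_force: 29.5
```

Call:
send_rows:
  commands:
    - [0, 0, 0, 0, 0, 0, 0.1]
    - [0, 0, 0, 0, 0, 0, 0.1]

```text
clock: 9.3
tcp_pos: [0.4612, -0.1415, 0.1095]
ee_rot: [[0.002, 1.0, -0.001], [1.0, -0.002, 0.0], [0.0, -0.001, -1.0]]
force: [0.3, 0.4, -0.1]
width: 0.0217
gripper_force: 29.5
```

Call:
send_rows:
  commands:
    - [-0.0185, 0.0015, 0, 0, 0, 0, 0.1]
    - [0, 0, 0.03, 0, 0, 0, 0.1]
    - [0, 0, 0.04, 0, 0, 0, 0.1]
    - [0, 0, 0, 0, 0, 0, 0.1]
    - [0, 0, 0, 0, 0, 0, 0.1]

```text
clock: 9.8
tcp_pos: [0.4627, -0.1577, 0.04]
ee_rot: [[-0.003, 1.0, -0.002], [1.0, 0.003, 0.001], [0.001, -0.002, -1.0]]
force: [0.1, -0.4, -0.7]
width: 0.0215
gripper_force: 29.6
```

Run:
```python
from h import *
a,da,K,R,t=cap('scene');p=K@(R@np.array([.48,-.155,.04])+t);u,v=(p[:2]/p[2]).astype(int)
s,ds,K2,R2,t2=cap('side');p=K2@(R2@np.array([.48,-.155,.04])+t2);u2,v2=(p[:2]/p[2]).astype(int)
f=lambda i,u,v:cv2.resize(i[v-32:v+32,u-40:u+40],(400,320),interpolation=cv2.INTER_CUBIC)
cv2.imwrite('pics/p3.png',np.hstack([f(a,u,v),f(s,u2,v2)]))
```

```text
(no output)
```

View pics/p3.png

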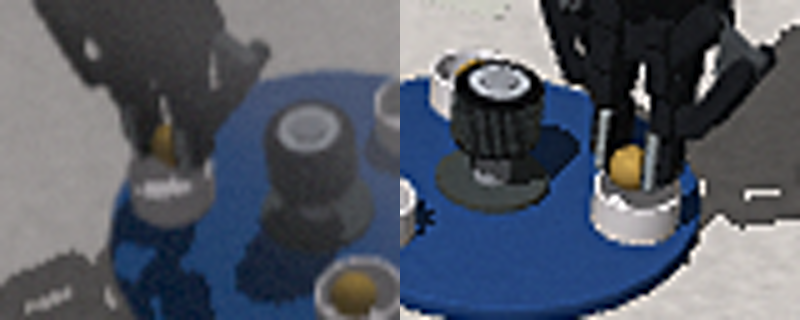

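The ball is centred over the third well in both views. I'm releasing it and retreating upward, then moving over the collar.

Call:
send_rows:
  commands:
    - [0, 0, 0, 0, 0, 0, 0.45]
    - [0, 0, 0, 0, 0, 0, 0.45]
    - [0, 0, 0, 0, 0, 0, 0.45]
    - [0, 0, 0, 0, 0, 0, 0.45]

```text
clock: 10.3
tcp_pos: [0.4634, -0.1596, 0.0407]
ee_rot: [[0.0, 1.0, 0.001], [1.0, -0.0, -0.0], [-0.0, 0.001, -1.0]]
force: [0.6, 0.1, 0.1]
width: 0.0386
gripper_force: 0.0
```

Call:
send_rows:
  commands:
    - [0, 0, -0.03, 0, 0, 0, 0.45]
    - [0, 0, -0.045, 0, 0, 0, 0.5]
    - [0, 0, -0.01, 0, 0, 0, 0.85]
    - [0, 0, 0, 0, 0, 0, 0.85]
    - [0, 0, 0, 0, 0, 0, 0.85]

```text
clock: 10.8
tcp_pos: [0.4627, -0.1596, 0.1246]
ee_rot: [[0.0, 1.0, -0.001], [1.0, -0.0, 0.0], [0.0, -0.001, -1.0]]
force: [0.3, -0.1, -0.8]
width: 0.0727
gripper_force: 0.0
```

Run:
```python
from h import *
im,d,K,R,t=cap('scene');P=cloud(d,K,R,t);ims,ds,Ks,Rs,ts=cap('side');Q=cloud(ds,Ks,Rs,ts)
for x,y in((.598,-.188),(.555,-.0565),(.4625,-.16)):
    for c,i in((P,im),(Q,ims)): print((x,y),balls(c,i,(x-.017,x+.017,y-.017,y+.017),(.024,.045)))
for c in(P,Q):
    m=(np.hypot(c[...,0]-.539,c[...,1]+.137)<.035)&(c[...,2]>.069)&(c[...,2]<.082);q=c[m];print(len(q),q.min(0),q.max(0),(np.percentile(q,2,0)+np.percentile(q,98,0))/2)
s=env.read_state();print(s['tcp_pos'],s['joint_pos'])
f=lambda i,K,R,t:(lambda p:cv2.resize(i[int(p[1]/p[2])-40:int(p[1]/p[2])+40,int(p[0]/p[2])-50:int(p[0]/p[2])+50],(400,320),interpolation=cv2.INTER_CUBIC))(K@(R@np.array([.53,-.14,.04])+t))
cv2.imwrite('pics/p4.png',np.hstack([f(im,K,R,t),f(ims,Ks,Rs,ts)]))
```

```text
(0.598, -0.188) (91, array([ 0.5932, -0.1879,  0.0282]), np.float64(0.00224))
(0.598, -0.188) (16, array([ 0.605 , -0.1913,  0.0336]), np.float64(0.00212))
(0.555, -0.0565) (74, array([ 0.5554, -0.0542,  0.0281]), np.float64(0.00198))
(0.555, -0.0565) (73, array([ 0.5572, -0.0557,  0.0286]), np.float64(0.00234))
(0.4625, -0.16) (82, array([ 0.4639, -0.1563,  0.028 ]), np.float64(0.0021))
(0.4625, -0.16) (61, array([ 0.4641, -0.1566,  0.0268]), np.float64(0.00221))
192 [ 0.51615725 -0.16336667  0.0690498 ] [ 0.5616431  -0.11514599  0.08074731] [ 0.53917608 -0.13817846  0.07434254]
151 [ 0.51148518 -0.1575882   0.06903304] [ 0.55793579 -0.10846204  0.07958236] [ 0.53517411 -0.13435476  0.07421161]
[ 0.46218957 -0.15927939  0.12393625] [ 0.39400049  0.70378035 -0.25170577  2.06312281  0.40306235  0.42349852
 -0.17070052]
```

View pics/p4.png

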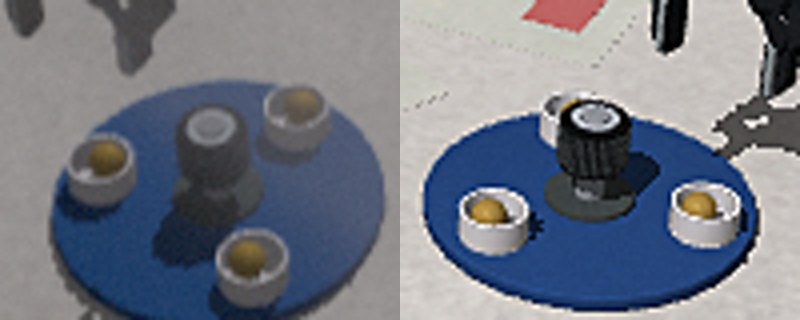

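All three wells hold one ball each. The collar centre is about (0.538,-0.136), so I'm going over it.

Call:
send_rows:
  commands:
    - [0.012, 0.038, 0, 0, 0, 0, 0.9]
    - [0.0115, 0.038, 0, 0, 0, 0, 0.9]
    - [0, 0, 0, 0, 0, 0, 0.9]
    - [0, 0, 0, 0, 0, 0, 0.9]

```text
clock: 11.3
tcp_pos: [0.5389, -0.1351, 0.1236]
ee_rot: [[-0.001, 1.0, -0.002], [1.0, 0.001, 0.001], [0.001, -0.002, -1.0]]
force: [-1.4, -1.2, -0.2]
width: 0.077
gripper_force: 0.0
```

Call:
send_rows:
  commands:
    - [0, -0.001, 0.03, 0, 0, 0, 0.9]
    - [0, 0, 0.03, 0, 0, 0, 0.9]
    - [0, 0, 0.02, 0, 0, 0, 0.9]
    - [0, 0, 0, 0, 0, 0, 0.9]
    - [0, 0, 0, 0, 0, 0, 0.9]

```text
clock: 11.8
tcp_pos: [0.5369, -0.1363, 0.0449]
ee_rot: [[0.0, 1.0, -0.002], [1.0, -0.0, -0.0], [-0.0, -0.002, -1.0]]
force: [-0.2, 0.9, 0.6]
width: 0.0769
gripper_force: 0.0
```

Call:
send_rows:
  commands:
    - [0, 0, 0, 0, 0, 0, 0.3]
    - [0, 0, 0, 0, 0, 0, 0.3]
    - [0, 0, 0, 0, 0, 0, 0.3]
    - [0, 0, 0, 0, 0, 0, 0.3]
    - [0, 0, 0, 0, 0, 0, 0.3]
  force: 60

```text
clock: 12.3
tcp_pos: [0.5383, -0.1362, 0.0457]
ee_rot: [[0.0, 1.0, 0.001], [1.0, -0.0, -0.0], [-0.0, 0.001, -1.0]]
force: [-1.1, -0.8, 3.5]
width: 0.0445
gripper_force: 60.5
```

Collar gripped. I'm pressing down to the pin stop.

Call:
send_rows:
  commands:
    - [0, 0, 0.003, 0, 0, 0, 0.3]
    - [0, 0, 0.003, 0, 0, 0, 0.3]
    - [0, 0, 0, 0, 0, 0, 0.3]
    - [0, 0, 0, 0, 0, 0, 0.3]
  force: 80

```text
clock: 12.7
tcp_pos: [0.5383, -0.1361, 0.0423]
ee_rot: [[-0.0, 1.0, 0.001], [1.0, 0.0, -0.002], [-0.002, 0.001, -1.0]]
force: [-8.0, 1.1, 32.6]
width: 0.0436
gripper_force: 86.0
```

Call:
send_rows:
  commands:
    - [0, 0, -0.001, 0, 0, 4, 0.3]
    - [0, 0, 0, 0, 0, 5, 0.3]
    - [0, 0, 0, 0, 0, 5, 0.3]
    - [0, 0, 0, 0, 0, 0, 0.3]
    - [0, 0, 0, 0, 0, 0, 0.3]

```text
clock: 13.2
tcp_pos: [0.5384, -0.1362, 0.0425]
ee_rot: [[0.242, 0.97, 0.001], [0.97, -0.242, -0.001], [-0.001, 0.002, -1.0]]
force: [-5.7, 1.4, 26.1]
width: 0.0442
gripper_force: 84.5
```

Call:
send_rows:
  commands:
    - [0, 0, 0, 0, 0, 3, 0.3]
    - [0, 0, 0, 0, 0, 3, 0.3]
    - [0, 0, 0, 0, 0, 0, 0.3]
    - [0, 0, 0, 0, 0, 0, 0.3]

```text
clock: 13.6
tcp_pos: [0.5384, -0.1362, 0.0425]
ee_rot: [[0.342, 0.94, 0.001], [0.94, -0.342, -0.001], [-0.001, 0.002, -1.0]]
force: [-5.7, 0.8, 25.3]
width: 0.0442
gripper_force: 84.5
```

Call:
send_rows:
  commands:
    - [0, 0, 0, 0, 0, 3, 0.3]
    - [0, 0, 0, 0, 0, 3, 0.3]
    - [0, 0, 0, 0, 0, 0, 0.3]
    - [0, 0, 0, 0, 0, 0, 0.3]

```text
clock: 14.0
tcp_pos: [0.5385, -0.1362, 0.0425]
ee_rot: [[0.438, 0.899, 0.001], [0.899, -0.438, -0.001], [-0.0, 0.002, -1.0]]
force: [-4.0, 0.6, 26.0]
width: 0.0443
gripper_force: 84.5
```

Call:
send_rows:
  commands:
    - [0, 0, 0, 0, 0, 3, 0.3]
    - [0, 0, 0, 0, 0, 3, 0.3]
    - [0, 0, 0, 0, 0, 0, 0.3]
    - [0, 0, 0, 0, 0, 0, 0.3]

```text
clock: 14.4
tcp_pos: [0.5385, -0.1362, 0.0425]
ee_rot: [[0.53, 0.848, 0.001], [0.848, -0.53, -0.001], [-0.0, 0.002, -1.0]]
force: [-6.1, 0.9, 25.3]
width: 0.044
gripper_force: 84.5
```

Call:
send_rows:
  commands:
    - [0, 0, 0, 0, 0, 3, 0.3]
    - [0, 0, 0, 0, 0, 3, 0.3]
    - [0, 0, 0, 0, 0, 0, 0.3]
    - [0, 0, 0, 0, 0, 0, 0.3]

```text
clock: 14.8
tcp_pos: [0.5385, -0.1363, 0.0424]
ee_rot: [[0.616, 0.788, 0.001], [0.788, -0.616, -0.001], [0.0, 0.002, -1.0]]
force: [-4.5, 1.7, 23.5]
width: 0.0439
gripper_force: 84.3
```

Call:
send_rows:
  commands:
    - [0, 0, 0, 0, 0, 3, 0.3]
    - [0, 0, 0, 0, 0, 3, 0.3]
    - [0, 0, 0, 0, 0, 0, 0.3]
    - [0, 0, 0, 0, 0, 0, 0.3]

```text
clock: 15.2
tcp_pos: [0.5385, -0.1363, 0.0419]
ee_rot: [[0.695, 0.719, 0.001], [0.719, -0.695, -0.001], [0.0, 0.002, -1.0]]
force: [-4.4, -0.0, 20.3]
width: 0.044
gripper_force: 84.0
```

Call:
send_rows:
  commands:
    - [0, 0, 0, 0, 0, 3, 0.3]
    - [0, 0, 0, 0, 0, 3, 0.3]
    - [0, 0, 0, 0, 0, 0, 0.3]
    - [0, 0, 0, 0, 0, 0, 0.3]

```text
clock: 15.6
tcp_pos: [0.5384, -0.1364, 0.0406]
ee_rot: [[0.766, 0.642, 0.001], [0.642, -0.766, -0.001], [0.0, 0.001, -1.0]]
force: [-2.4, -0.5, 7.0]
width: 0.0443
gripper_force: 82.6
```

At a 50° turn the force fell to spring level and z dropped, so the keyway is met. I'm pressing home.

Call:
send_rows:
  commands:
    - [0, 0, 0.002, 0, 0, 2, 0.3]
    - [0, 0, 0.002, 0, 0, 0, 0.3]
    - [0, 0, 0, 0, 0, 0, 0.3]
    - [0, 0, 0, 0, 0, 0, 0.3]

```text
clock: 16.0
tcp_pos: [0.5384, -0.1364, 0.0364]
ee_rot: [[0.788, 0.615, 0.001], [0.615, -0.788, -0.001], [0.0, 0.001, -1.0]]
force: [-1.3, -0.5, 5.8]
width: 0.0441
gripper_force: 82.6
```

Call:
send_rows:
  commands:
    - [0, 0, 0.002, 0, 0, 0, 0.3]
    - [0, 0, 0.001, 0, 0, 0, 0.3]
    - [0, 0, 0, 0, 0, 0, 0.3]
    - [0, 0, 0, 0, 0, 0, 0.3]

```text
clock: 16.4
tcp_pos: [0.5384, -0.1364, 0.0348]
ee_rot: [[0.788, 0.615, 0.001], [0.615, -0.788, -0.001], [0.0, 0.001, -1.0]]
force: [-3.9, 0.5, 20.2]
width: 0.0441
gripper_force: 84.2
```

Call:
send_rows:
  commands:
    - [0, 0, 0.001, 0, 0, 0, 0.3]
    - [0, 0, 0, 0, 0, 0, 0.3]
    - [0, 0, 0, 0, 0, 0, 0.3]

```text
clock: 16.7
tcp_pos: [0.5384, -0.1364, 0.0347]
ee_rot: [[0.788, 0.615, 0.002], [0.615, -0.788, -0.001], [0.001, 0.002, -1.0]]
force: [-6.1, 0.9, 26.9]
width: 0.0443
gripper_force: 84.8
```

Run:
```python
from h import *
im,d,K,R,t=cap('scene');P=cloud(d,K,R,t);ims,ds,Ks,Rs,ts=cap('side');Q=cloud(ds,Ks,Rs,ts)
for c,i in((P,im),(Q,ims)):
    for x,y in((.598,-.188),(.555,-.0565),(.4625,-.16)):
        print(balls(c,i,(x-.017,x+.017,y-.017,y+.017),(.024,.045)))
    r=np.hypot(c[...,0]-.538,c[...,1]+.136)
    # collar side surface: radius ~23mm; post ~10mm
    for lo,hi in((.019,.025),(.007,.012)):
        z=c[...,2][(r>lo)&(r<hi)];h,e=np.histogram(z,np.arange(.012,.085,.004));print(lo,list(zip((e*1000).astype(int).tolist(),h.tolist())))
s=env.read_state();print(s['tcp_pos'],s['force'],s['clock'])
f=lambda i,K,R,t:(lambda p:cv2.resize(i[int(p[1]/p[2])-40:int(p[1]/p[2])+40,int(p[0]/p[2])-50:int(p[0]/p[2])+50],(400,320),interpolation=cv2.INTER_CUBIC))(K@(R@np.array([.53,-.14,.04])+t))
cv2.imwrite('pics/p5.png',np.hstack([f(im,K,R,t),f(ims,Ks,Rs,ts)]))
```

```text
(92, array([ 0.5942, -0.1886,  0.0286]), np.float64(0.00238))
(80, array([ 0.5552, -0.053 ,  0.0282]), np.float64(0.00194))
(85, array([ 0.4635, -0.1565,  0.028 ]), np.float64(0.00203))
0.019 [(12, 28), (16, 15), (20, 1), (24, 1), (28, 6), (32, 6), (36, 9), (40, 7), (44, 11), (48, 8), (52, 3), (55, 18), (60, 18), (64, 4), (68, 1), (72, 0), (76, 0), (80, 0)]
0.007 [(12, 2), (16, 0), (20, 0), (24, 0), (28, 0), (32, 0), (36, 0), (40, 0), (44, 0), (48, 0), (52, 0), (55, 0), (60, 0), (64, 0), (68, 0), (72, 0), (76, 0), (80, 0)]
(29, array([ 0.6062, -0.1878,  0.0292]), np.float64(0.00234))
(67, array([ 0.5561, -0.0549,  0.0279]), np.float64(0.00226))
(70, array([ 0.464 , -0.1579,  0.0282]), np.float64(0.00243))
0.019 [(12, 25), (16, 13), (20, 0), (24, 2), (28, 14), (32, 12), (36, 10), (40, 14), (44, 10), (48, 12), (52, 9), (55, 16), (60, 23), (64, 0), (68, 0), (72, 0), (76, 0), (80, 0)]
0.007 [(12, 7), (16, 5), (20, 0), (24, 0), (28, 0), (32, 0), (36, 0), (40, 0), (44, 0), (48, 0), (52, 0), (55, 0), (60, 0), (64, 0), (68, 0), (72, 0), (76, 0), (80, 0)]
[ 0.53841294 -0.13642363  0.03471742] [-5.89823914  0.85994329 28.57847878] 16.8
```

The collar's side surface now spans z ≈ 28–63 mm, which is fully home. It sits firm on its stop under a 27 N push, and all three balls are in their wells.

```bash
python3 -c "
from plant import env
print(env.close_job())"
```

```text
the job is handed in; nothing more can be done
None
```

I put one loose ball in each empty well, so all three wells hold a single ball. I then turned the collar about 52° clockwise onto its keyway and handed the job in with the gripper still holding it pushed fully home, at 16.8 s of the 58 s allowed.

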